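# Find the comb leaf that meshes with a jack spindle

## Robot

A 6-joint arm with a two-finger parallel gripper is mounted at the origin on the work surface. World frame = base frame: x ahead of the robot, y to its left, z up, the work surface at z = 0. Lengths are in m, angles in degrees, forces in N, time in s.
With the tool pointing down it reaches from about 0.3 to 0.75 m from the base axis. Payload 8.5 kg.
Tool frame: the origin (TCP) lies on the mounting face of the last link; the fingertips stand tip_extent ahead of it and the grasp point (between the pads) lies 155 mm ahead of it (tip_extent is the distance from the TCP to the fingertips, in m); z points along the fingers, y is the line along which they close (so a half turn about z gives the same grasp; the last joint's range is limited). The gripper opens to 85 mm and grips with 20 to 120 N. Pads are 22 mm wide; open, the fingers measure 114 mm over their backs; the gripper's body (76 mm by 85 mm) begins 54 mm behind the grasp point. The pads swing forward as they close: fully open they stand 13 mm farther back than shut.
Start: joints at [-89.456, 21.807, 74.336, -0, 83.858, -12.336], TCP at [0.123, -0.536, 0.405] pointing down, gripper open.
Joint ranges: [-178.18, 178.18], [-50.72, 133.34], [12.68, 142.11], [-81.47, 261.47], [9.98, 163.14], [-165.26, 165.26]. Speed limits (degrees/s): [136.94, 136.94, 180, 180, 180, 180].

## Interface

Orientations are given as a 3x3 rotation matrix whose columns are the frame's x, y, z axes.
In Python, from rig import observe, get_image, camera_params, close_job, tip_extent gives the robot as it stands.
- The arm moves only by the shell command python3 -m creep 'ROWS' [FORCE]. ROWS is JSON, a list of rows, each an object with "jaw": the gripper's target within -1 to 1 (shut at 1, half-way at 0, fully open at -1); "travel": the shift along the world's x, y, z in mm, a list of three; "roll": the turn about the world's z in rad. A call has 1 to 12 rows; each row is the pose to reach, as a shift and turn from the pose commanded when the call began; what a row does not reach only later rows make up. A row lasts 1/10 s, in which the tool goes at most 50 mm and 8.59 degrees, less where a joint would pass 70% of its speed; a pose out of reach is approached as far as the arm can. A call with a gripper value outside its range is refused whole. The fingers move at their own pace and stop on an object; FORCE is the grip in N (left out, the last holds). Time passes only in rows, so rows that repeat a pose let the fingers close. It gives the time, the measured TCP pose, the force, the opening and the grip force at its end, in the units of the state.
- observe(): the state, without advancing time (a new reading comes with each control period).
- get_image(name): name is "scene" or "top" or "wrist"; returns (picture, depth): 384x512x3 uint8, red, green, blue; 384x512 float32, m along the optical axis (not along the pixel's ray), 0 where there is no reading.
- camera_params(name): a dict with "mtx" (3x3 intrinsics, pixels), "dist_coeffs" ([k1, k2, p1, p2, k3] as OpenCV has them; the pictures are not rectified), "extrinsics" (4x4, takes a point from camera to world coordinates). Camera axes: x right, y down, z forward; pixel columns grow to the right and rows downward; lengths in m; the calibration is good to about 2 mm. A picture is of the moment at which its call begins: read the wrist's pose just before it. camera_params takes no time and is no camera call; for the wrist camera it gives the pose at the moment of the call.
- close_job(): hands the job in; it is judged then, once.
The state is a dict: "time_s": time; "q": joint angles; "qvel": joint speeds; "joint_efforts": joint torques, N m; "position": TCP position; "tool_rot": TCP orientation; "ft_force": force on the tool from outside, world axes, zero at the start; "wrist_torque": the same for the moment, N m; "grip_width": finger opening in m; "gripper_force": force on a finger pad.
Only numpy, scipy, OpenCV 4.12 (cv2) and the standard library are available. Lean on these libraries where they do the work, as an engineer would, in place of code of your own. Each camera call takes 0.05 s, during which the arm holds its last target. There are 200 camera calls.

## Task

Find which of the three comb leaves on the rubber mat has the pitch of the front spindle in the stand (the one nearest the robot): set the leaves on its thread one by one, gently, near its middle, sliding along the thread to feel for the grooves. Feel the one that fits fully home before you let go, and leave it there, sitting level with its teeth fully in the thread; the leaves that do not fit, or were not needed, end up standing upright on the mat. Never press or bang a leaf hard on a spindle (stay well under 40 N), and leave everything else where it is.

Things in the scene. Friction and masses are not known exactly. Their poses are not given: they have to be found in the camera images.
- front_crest (a point): Point on the crest line (top) of the front spindle at the middle of the stand's length, 84 mm above the bench; axes as the stand, y along the spindle. A leaf fully home has its origin 30 mm below this height; with teeth only resting on the crests, 25 mm below. Any place within 35 mm along y will do.
- stand: Fixed grey steel stand, 300 (x) x 270 (y) mm, origin at the centre of its underside, yaw up to 0.2 rad. Carries three spindles along its y, axes 65 mm above the bench, in rows at x = -100 (front, nearest the robot), 0 and +100 mm, in forks at y = +-115 mm (tops at 75 mm).
- mat: Fixed black rubber mat, 340 (x) x 170 (y) x 4 mm thick, origin at the centre of its underside. The three leaves start standing on it in a row along its x, about 100 mm apart.
- leaf_1: One of three steel comb leaves alike but for tooth spacing (not told). Origin amid its 4 feet, at floor level; z up, y along the teeth. Blade 8 (x) x 90 (y) mm, lower edge z = 30, top z = 50; square teeth 4 mm wide, 5 mm long (tips z = 25), evenly about y = 0. At y = +-40 a 10 mm yoke, 55 mm across x: two heavy legs 43 mm apart inside straddle the spindle and stand on the mat. About 0.16 kg.
- leaf_2: One of three steel comb leaves alike but for tooth spacing (not told). Origin amid its 4 feet, at floor level; z up, y along the teeth. Blade 8 (x) x 90 (y) mm, lower edge z = 30, top z = 50; square teeth 4 mm wide, 5 mm long (tips z = 25), evenly about y = 0. At y = +-40 a 10 mm yoke, 55 mm across x: two heavy legs 43 mm apart inside straddle the spindle and stand on the mat. About 0.16 kg.
- leaf_3: One of three steel comb leaves alike but for tooth spacing (not told). Origin amid its 4 feet, at floor level; z up, y along the teeth. Blade 8 (x) x 90 (y) mm, lower edge z = 30, top z = 50; square teeth 4 mm wide, 5 mm long (tips z = 25), evenly about y = 0. At y = +-40 a 10 mm yoke, 55 mm across x: two heavy legs 43 mm apart inside straddle the spindle and stand on the mat. About 0.16 kg.
- leaf_1_tab (a point): Grip tab on top of the leaf of that name, 10 (x) x 30 (y) mm, from z = 50 to 82 mm over the leaf's feet; this point lies in its middle, 70 mm above the feet. Pinch it across x from above. Axes as the leaf.
- leaf_2_tab (a point): Grip tab on top of the leaf of that name, 10 (x) x 30 (y) mm, from z = 50 to 82 mm over the leaf's feet; this point lies in its middle, 70 mm above the feet. Pinch it across x from above. Axes as the leaf.
- leaf_3_tab (a point): Grip tab on top of the leaf of that name, 10 (x) x 30 (y) mm, from z = 50 to 82 mm over the leaf's feet; this point lies in its middle, 70 mm above the feet. Pinch it across x from above. Axes as the leaf.
- spindle_1: One of three fixed steel jack spindles, alike but for pitch (not told, 9 to 15 mm). Origin on its axis at mid-length, y along it. Crests 38 mm diameter, roots 26, threaded over 190 mm, plain ends. Square ridges nearly straight round it, grooves 6 mm wide and deep; where the grooves lie along it is not told and must be felt.
- spindle_2: One of three fixed steel jack spindles, alike but for pitch (not told, 9 to 15 mm). Origin on its axis at mid-length, y along it. Crests 38 mm diameter, roots 26, threaded over 190 mm, plain ends. Square ridges nearly straight round it, grooves 6 mm wide and deep; where the grooves lie along it is not told and must be felt.
- spindle_3: One of three fixed steel jack spindles, alike but for pitch (not told, 9 to 15 mm). Origin on its axis at mid-length, y along it. Crests 38 mm diameter, roots 26, threaded over 190 mm, plain ends. Square ridges nearly straight round it, grooves 6 mm wide and deep; where the grooves lie along it is not told and must be felt.
- hex_nut: Loose dark steel hex nut, about 48 mm across and 20 mm high, lying on the bench before the gap between mat and stand; origin at the centre of its underside. Bystander, leave it where it is.
- tape_roll: Loose cardboard ring, 96 mm across, 30 mm high, origin at the centre of its underside. Bystander, leave it where it is.
- drink_bottle: Loose brown bottle, 72 mm diameter, 200 mm high, origin at the centre of its underside. Bystander, leave it where it is.
- cup: Loose white mug, 76 mm diameter, 85 mm high, origin at the centre of its underside. Bystander, leave it where it is.
- wrench: Loose steel wrench, 200 mm long, lying flat. Bystander, leave it where it is.
- carton: Loose cardboard box, 110 x 80 x 60 mm high, origin at the centre of its underside. Bystander, leave it where it is.
Not all that is in view belongs to the job. Leave any pink or red look-alike of the leaf_3 alone.

How it is judged (in metres and radians):
On the way:
1. a leaf is fully home in the front spindle's thread while still held in the fingers (((x of leaf_1 in the frame of front_crest between -0.008 and 0.008 m and y of leaf_1 in the frame of front_crest between -0.04 and 0.04 m and z of leaf_1 in the frame of front_crest between -0.034 and -0.0282 m and angle between leaf_1's own z axis and vertical below 0.14 rad and angle between the y axis of leaf_1 and the y axis of stand, either way round below 0.12 rad and contact force between the fingers and leaf_1 above 1 N) or (x of leaf_2 in the frame of front_crest between -0.008 and 0.008 m and y of leaf_2 in the frame of front_crest between -0.04 and 0.04 m and z of leaf_2 in the frame of front_crest between -0.034 and -0.0282 m and angle between leaf_2's own z axis and vertical below 0.14 rad and angle between the y axis of leaf_2 and the y axis of stand, either way round below 0.12 rad and contact force between the fingers and leaf_2 above 1 N) or (x of leaf_3 in the frame of front_crest between -0.008 and 0.008 m and y of leaf_3 in the frame of front_crest between -0.04 and 0.04 m and z of leaf_3 in the frame of front_crest between -0.034 and -0.0282 m and angle between leaf_3's own z axis and vertical below 0.14 rad and angle between the y axis of leaf_3 and the y axis of stand, either way round below 0.12 rad and contact force between the fingers and leaf_3 above 1 N))), for 0.1 s.
At the end, for the whole second after the job is handed in: One released leaf fully home on the front spindle: origin 28.2-34 mm below front_crest, within 40 mm along, 8 mm across, tilt under 0.14, in line within 0.12 rad; the other two on the mat, origins over it, feet within 3 mm of its top, tilt under 0.1 rad; all slower than 20 mm/s (((x of leaf_1 in the frame of front_crest between -0.008 and 0.008 m and y of leaf_1 in the frame of front_crest between -0.04 and 0.04 m and z of leaf_1 in the frame of front_crest between -0.034 and -0.0282 m and angle between leaf_1's own z axis and vertical below 0.14 rad and angle between the y axis of leaf_1 and the y axis of stand, either way round below 0.12 rad and x of leaf_2 in the frame of mat between -0.17 and 0.17 m and y of leaf_2 in the frame of mat between -0.085 and 0.085 m and z of each of leaf_2, leaf_3 in the frame of mat below 0.007 m and angle between each of leaf_2, leaf_3's own z axis and vertical below 0.1 rad and x of leaf_3 in the frame of mat between -0.17 and 0.17 m and y of leaf_3 in the frame of mat between -0.085 and 0.085 m) or (x of leaf_2 in the frame of front_crest between -0.008 and 0.008 m and y of leaf_2 in the frame of front_crest between -0.04 and 0.04 m and z of leaf_2 in the frame of front_crest between -0.034 and -0.0282 m and angle between leaf_2's own z axis and vertical below 0.14 rad and angle between the y axis of leaf_2 and the y axis of stand, either way round below 0.12 rad and x of leaf_1 in the frame of mat between -0.17 and 0.17 m and y of leaf_1 in the frame of mat between -0.085 and 0.085 m and z of each of leaf_1, leaf_3 in the frame of mat below 0.007 m and angle between each of leaf_1, leaf_3's own z axis and vertical below 0.1 rad and x of leaf_3 in the frame of mat between -0.17 and 0.17 m and y of leaf_3 in the frame of mat between -0.085 and 0.085 m) or (x of leaf_3 in the frame of front_crest between -0.008 and 0.008 m and y of leaf_3 in the frame of front_crest between -0.04 and 0.04 m and z of leaf_3 in the frame of front_crest between -0.034 and -0.0282 m and angle between leaf_3's own z axis and vertical below 0.14 rad and angle between the y axis of leaf_3 and the y axis of stand, either way round below 0.12 rad and x of leaf_1 in the frame of mat between -0.17 and 0.17 m and y of leaf_1 in the frame of mat between -0.085 and 0.085 m and z of each of leaf_1, leaf_2 in the frame of mat below 0.007 m and angle between each of leaf_1, leaf_2's own z axis and vertical below 0.1 rad and x of leaf_2 in the frame of mat between -0.17 and 0.17 m and y of leaf_2 in the frame of mat between -0.085 and 0.085 m)) and linear speed of each of leaf_1, leaf_2, leaf_3 below 0.02 m/s); the robot touches nothing.
It fails at once if a leaf is pressed or banged on a spindle with more than 40 N (contact force between any of leaf_1, leaf_2, leaf_3 and spindle_1 above 40 N or contact force between any of leaf_1, leaf_2, leaf_3 and spindle_2 above 40 N or contact force between any of leaf_1, leaf_2, leaf_3 and spindle_3 above 40 N).
It fails at once if a bystander (nut, tape roll, bottle, mug, wrench, carton) is moved by more than 30 mm (distance of any of hex_nut, tape_roll, drink_bottle, cup, wrench, carton from where it was at the start of the episode above 0.03 m).
It also fails if it takes over 72 s, if anything falls off the work surface, if the arm or the gripper's body presses on something with over 40 N, if the wrist force passes 120 N, or if a joint passes its speed limit or range.

## Working session

There is one attempt and no reset: what is moved stays moved. The work goes in short steps, Python scripts to look and compute and a shell command to move; the robot and the scene stay as the last step left them, time stands still between calls to the robot, and variables do not carry over. Pictures are saved under pics/ and viewed, at most 10 in all, crops included, and the job is handed in when it is done.

```bash
ls; mkdir -p pics; cat > h.py <<'E'
import numpy as np,cv2
from rig import *
def shot(n):
    p=camera_params(n); im,d=get_image(n); return im,d,p
def world(px,p,z):
    """pixels Nx2 -> world on plane z"""
    u=cv2.undistortPoints(np.array(px,float).reshape(-1,1,2),np.array(p['mtx']),np.array(p['dist_coeffs'])).reshape(-1,2)
    E=np.array(p['extrinsics']); r=np.c_[u,np.ones(len(u))]@E[:3,:3].T; o=E[:3,3]
    return o+r*((z-o[2])/r[:,2])[:,None]
def cloud(d,p):
    v,u=np.mgrid[0:d.shape[0],0:d.shape[1]]
    n=cv2.undistortPoints(np.stack([u,v],-1).reshape(-1,1,2).astype(float),np.array(p['mtx']),np.array(p['dist_coeffs'])).reshape(-1,2)
    E=np.array(p['extrinsics']); c=np.c_[n,np.ones(len(n))]*d.reshape(-1,1)
    return (c@E[:3,:3].T+E[:3,3]).reshape(*d.shape,3)
E
python3 - <<'E'
from h import *
a=shot('top');b=shot('scene')
cv2.imwrite('pics/a.png',cv2.cvtColor(a[0],cv2.COLOR_RGB2BGR));cv2.imwrite('pics/b.png',cv2.cvtColor(b[0],cv2.COLOR_RGB2BGR))
np.savez('top0.npz',im=a[0],d=a[1],p=a[2]);np.savez('scene0.npz',im=b[0],d=b[1],p=b[2])
s=observe();print(s['time_s'],s['position'],s['tool_rot'],s['ft_force'],s['grip_width'],tip_extent)
for x in(a,b):print(np.array(x[2]['extrinsics']).round(3).tolist())
E
```

```text
pics
0.1 [ 0.12260389 -0.53612007  0.40420164] [[ 9.74838621e-01  2.22911781e-01 -9.61412290e-06]
 [ 2.22911622e-01 -9.74837873e-01  1.23690974e-03]
 [ 2.66349542e-04 -1.20793049e-03 -9.99999235e-01]] [ 0.19455967 -0.57675729 -0.57462477] 0.08544843699257539 0.1734
[[-0.024, -0.982, 0.188, 0.236], [-1.0, 0.024, -0.004, -0.004], [-0.001, -0.188, -0.982, 1.493], [0.0, 0.0, 0.0, 1.0]]
[[-0.842, 0.329, -0.428, 1.063], [0.54, 0.508, -0.671, 0.853], [-0.004, -0.796, -0.605, 0.893], [0.0, 0.0, 0.0, 1.0]]
```

View pics/a.png

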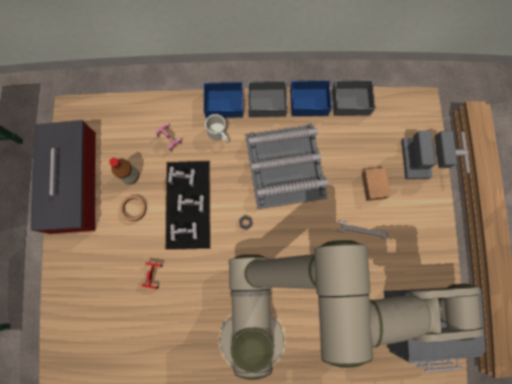

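View pics/b.png

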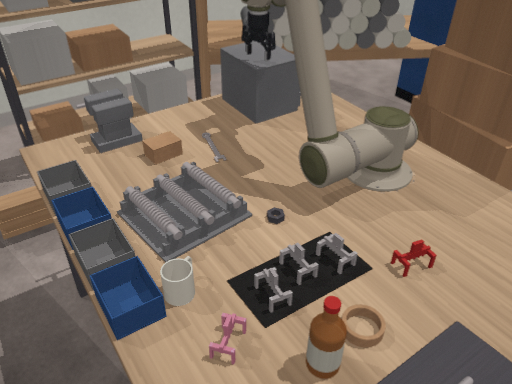

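The top view shows the mat at px (165–210, 162–248) with three leaves at about (181,176), (190,202) and (182,232). The stand is around (287,166), with its front spindle at row ~187. The nut is at (246,222), and the red and pink look-alikes are off the mat. Next I'll get rough positions.

```bash
python3 - <<'E'
from h import *
for n in('top','scene'):
    z=np.load(n+'0.npz',allow_pickle=True);d=z['d'];p=z['p'].item();im=z['im'];C=cloud(d,p);
    X,Y,Z=C[...,0],C[...,1],C[...,2]
    hsv=cv2.cvtColor(im,cv2.COLOR_RGB2HSV)
    m=((Z>.04)&(Z<.12)&(X>.3)&(X<.72)&(Y>.1)&(Y<.36)&(d>0)&(hsv[...,1]<80)).astype(np.uint8)
    k,l,s,c=cv2.connectedComponentsWithStats(m)
    for i in range(1,k):
        if s[i,4]<15:continue
        q=C[l==i];t=q[q[:,2]>q[:,2].max()-.012]
        print(n,s[i],q.mean(0).round(3),'ztop',q[:,2].max().round(3),t.mean(0).round(3),cv2.minAreaRect((q[:,:2]*1000).astype(np.float32)))
    mm=((hsv[...,2]<50)&(Z<.02)&(X>.25)&(X<.75)&(Y>.05)&(Y<.4)).astype(np.uint8)
    mm=cv2.morphologyEx(mm,cv2.MORPH_OPEN,np.ones((3,3)));q=C[mm>0];print('mat',cv2.minAreaRect((q[:,:2]*1000).astype(np.float32)),np.median(q[:,2]))
    m=((Z>.01)&(Z<.1)&(X>.3)&(X<.8)&(Y>-.3)&(Y<.09)&(d>0)).astype(np.uint8)
    k,l,s,c=cv2.connectedComponentsWithStats(m)
    i=1+s[1:,4].argmax();q=C[l==i];r=cv2.minAreaRect((q[:,:2]*1000).astype(np.float32));print('stand',r)
    t=q[q[:,2]>.07];print(len(t),t[:,2].max());f=t[(t[:,0]<.5)];print(f.mean(0),np.polyfit(f[:,1],f[:,0],1))
E
```

```text
top [168 167  27  17 163] [0.602 0.25  0.057] ztop 0.092 [0.603 0.25  0.086] ((602.8074340820312, 250.4224090576172), (91.28423309326172, 54.65972900390625), 82.54613494873047)
top [178 195  26  16 168] [0.498 0.214 0.057] ztop 0.092 [0.5   0.215 0.086] ((498.9468078613281, 214.89010620117188), (90.67162322998047, 55.26045227050781), 86.6861801147461)
top [171 223  26  17 156] [0.392 0.24  0.056] ztop 0.094 [0.393 0.241 0.086] ((393.2415466308594, 240.59014892578125), (52.55609130859375, 92.02435302734375), 3.340341329574585)
mat ((501.205810546875, 232.64602661132812), (158.6229248046875, 329.687255859375), 89.97277069091797) 0.004006789627355678
stand ((640.2130126953125, -143.59487915039062), (297.5279235839844, 266.4775390625), 7.473824501037598)
1650 0.09346845628512401<stdin>:17: RuntimeWarning: Mean of empty slice.
  ret = um.true_divide(
Traceback (most recent call last):
TypeError: expected non-empty vector for x
```

```bash
python3 -m creep '[{"jaw":-1,"travel":[40,30,0],"roll":0.14},{"jaw":-1,"travel":[80,60,0],"roll":0.28},{"jaw":-1,"travel":[120,95,0],"roll":0.42},{"jaw":-1,"travel":[155,130,0],"roll":0.56},{"jaw":-1,"travel":[190,165,0],"roll":0.70},{"jaw":-1,"travel":[225,200,0],"roll":0.84},{"jaw":-1,"travel":[260,230,0],"roll":0.98},{"jaw":-1,"travel":[295,265,0],"roll":1.12},{"jaw":-1,"travel":[330,300,0],"roll":1.26},{"jaw":-1,"travel":[365,340,0],"roll":1.40},{"jaw":-1,"travel":[395,379,0],"roll":1.476},{"jaw":-1,"travel":[398,379,0],"roll":1.476}]'; python3 -m creep '[{"jaw":-1,"travel":[0,0,0],"roll":0},{"jaw":-1,"travel":[0,0,0],"roll":0}]'
python3 - <<'E'
from h import *
a=shot('wrist');cv2.imwrite('pics/c.png',cv2.cvtColor(a[0],cv2.COLOR_RGB2BGR));np.savez('w1.npz',im=a[0],d=a[1],p=a[2])
print(np.array(a[2]['extrinsics']).round(3).tolist(),observe()['q'])
E
```

```text
time_s: 1.3
position: [0.5227, -0.153, 0.4043]
tool_rot: [[-0.137, 0.991, -0.0], [0.991, 0.137, 0.001], [0.001, 0.0, -1.0]]
ft_force: [-0.8, -0.8, -0.3]
grip_width: 0.0856
gripper_force: 0.0
time_s: 1.5
position: [0.5202, -0.1579, 0.4044]
tool_rot: [[-0.128, 0.992, -0.001], [0.992, 0.128, 0.0], [0.0, -0.001, -1.0]]
ft_force: [0.3, 0.3, 1.0]
grip_width: 0.0857
gripper_force: 0.0
[[0.992, 0.123, 0.038, 0.511], [0.129, -0.947, -0.293, -0.084], [-0.0, 0.296, -0.955, 0.373], [0.0, 0.0, 0.0, 1.0]] [-2.94034206e+01  2.11674348e+01  7.53724131e+01 -1.38337307e-02
  8.34864391e+01 -3.67350273e+01]
```

View pics/c.png

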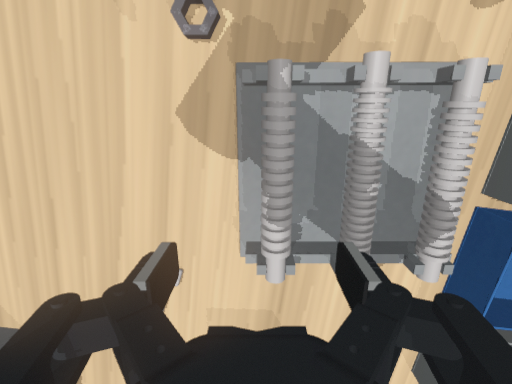

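The wrist view shows the stand with the front spindle at column ~278 (rows 65–280) and its ridges visible. I'll fit its line and get the groove pitch from the depth and brightness profile.

```bash
python3 - <<'E'
from h import *
z=np.load('w1.npz',allow_pickle=True);d=z['d'];p=z['p'].item();im=z['im'];C=cloud(d,p)
v,u=np.mgrid[0:384,0:512]
f=C[(u>255)&(u<305)&(v>60)&(v<285)&(C[...,2]>.055)&(C[...,2]<.1)&(d>0)]
print('ztop',np.percentile(f[:,2],[50,90,99]))
# axis: direction & centre in xy from ridge points
t=f[f[:,2]>.078];b=np.polyfit(t[:,1],t[:,0],1);yaw=-np.arctan(b[0]);print('top line yaw',yaw,'x at y=-.157',np.polyval(b,-.157),t[:,1].min(),t[:,1].max())
print('all xy rect',cv2.minAreaRect((f[:,:2]*1000).astype(np.float32)))
ax=np.array([-np.sin(yaw),np.cos(yaw)]);c=np.array([np.polyval(b,-.157),-.157])
g=cv2.cvtColor(im,cv2.COLOR_RGB2GRAY).astype(np.float32);E=np.array(p['extrinsics'])
s=np.arange(-.09,.0901,.0005);P=[]
for off in(-.006,0,.006):
    X=np.c_[c[0]+ax[0]*s+off,c[1]+ax[1]*s,np.full(len(s),.083)]
    R=E[:3,:3].T;rv=cv2.Rodrigues(R)[0]
    q=cv2.projectPoints(X,rv,-R@E[:3,3],np.array(p['mtx']),np.array(p['dist_coeffs']))[0].reshape(-1,2).astype(np.float32)
    I=cv2.remap(g,q[:,:1],q[:,1:],1)[:,0]; I=I-cv2.GaussianBlur(I.reshape(1,-1),(0,0),25).ravel();P.append(I)
    D=cv2.remap(C[...,2].astype(np.float32),q[:,:1],q[:,1:],1)[:,0];D=D-D.mean()
    for nm,w in(('I',I),('D',D)):
        T=np.arange(8.5,15.6,.1)/1000
        A=[abs(np.sum(w*np.hanning(len(w))*np.exp(2j*np.pi*s/t))) for t in T]
        o=np.argsort(A)[::-1];print(nm,T[o[:3]]*1000,max(A)/np.median(A))
# mean XY all
E
```

```text
ztop [0.07641789 0.08253037 0.08377739]
top line yaw 0.12881946803631958 x at y=-.157 0.5433639944259522 -0.2603045087221527 -0.03516797638910806
all xy rect ((544.604736328125, -161.81590270996094), (48.195804595947266, 259.5067443847656), 7.577364921569824)
I [14.1 14.  14.2] 10.120347778565737
D [11.2 11.3  9.4] 1.4356575176999549
I [14.  14.1 13.9] 12.583831558655772
D [13.9 13.8 14. ] 3.334361498873881
I [14.  13.9 14.1] 16.518200125155705
D [9.8 9.9 9.7] 1.510315786543965
```

```bash
python3 -m creep '[{"jaw":-1,"travel":[-10,45,0],"roll":-0.05},{"jaw":-1,"travel":[-15,90,0],"roll":-0.1},{"jaw":-1,"travel":[-20,135,0],"roll":-0.13},{"jaw":-1,"travel":[-20,180,0],"roll":-0.13},{"jaw":-1,"travel":[-20,225,0],"roll":-0.13},{"jaw":-1,"travel":[-20,265,0],"roll":-0.13},{"jaw":-1,"travel":[-20,265,0],"roll":-0.13},{"jaw":-1,"travel":[-20,265,0],"roll":-0.13}]'
python3 - <<'E'
from h import *
a=shot('wrist');cv2.imwrite('pics/d.png',cv2.cvtColor(a[0],cv2.COLOR_RGB2BGR));np.savez('w2.npz',im=a[0],d=a[1],p=a[2])
E
```

```text
time_s: 2.35
position: [0.5005, 0.1072, 0.4048]
tool_rot: [[0.0, 1.0, 0.0], [1.0, -0.0, -0.0], [-0.0, 0.0, -1.0]]
ft_force: [-0.4, 0.1, 0.6]
grip_width: 0.0853
gripper_force: 0.0
```

View pics/d.png

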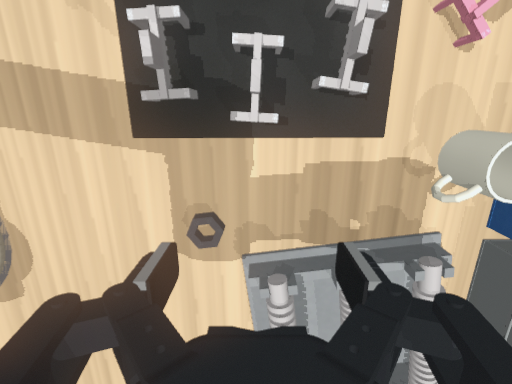

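The wrist view shows the three leaves on the mat: left ~(163,55), middle ~(256,78) and right ~(352,45). The spindle pitch reads about 14 mm. I'll measure the tabs here, compare them with the top view, and zoom in on the teeth.

```bash
python3 - <<'E'
from h import *
z=np.load('w2.npz',allow_pickle=True);d=z['d'];p=z['p'].item();im=z['im'];C=cloud(d,p);Z=C[...,2]
v,u=np.mgrid[0:384,0:512]
for a,b in((125,205),(225,290),(310,395)):
    r=(u>a)&(u<b)&(v<130)&(d>0)
    for n,lo,hi in(('tab',.078,.1),('yoke',.045,.062),('all',.03,.1)):
        q=C[r&(Z>lo)&(Z<hi)];print(n,len(q),q.mean(0).round(4),np.percentile(q[:,2],95).round(4),[np.round(x,1) for x in cv2.minAreaRect((q[:,:2]*1000).astype(np.float32))])
m=((cv2.cvtColor(im,cv2.COLOR_RGB2HSV)[...,2]<45)&(v<150)&(abs(Z-.004)<.01)&(u>100)&(u<410)).astype(np.uint8)
q=C[m>0];print('mat y min',np.percentile(q[:,1],1),'x',np.percentile(q[:,0],[.5,99.5]))
t=np.hstack([cv2.resize(im[0:110,a:a+90],None,fx=2.9,fy=5,interpolation=cv2.INTER_CUBIC) for a in(120,215,310)])
cv2.imwrite('pics/e.png',cv2.cvtColor(t,cv2.COLOR_RGB2BGR))
# scene check of tab tops: two-view rays
sc=np.load('scene0.npz',allow_pickle=True);Cs=cloud(sc['d'],sc['p'].item())
for x,y in((.603,.25),(.5,.215),(.393,.241)):
    q=Cs[(np.hypot(Cs[...,0]-x,Cs[...,1]-y)<.02)&(Cs[...,2]>.08)&(sc['d']>0)];print('scene',q.mean(0).round(4),len(q))
E
```

```text
tab 447 [0.3955 0.2391 0.0844] 0.0865 [array([394.5, 239.5]), array([10.7, 30.4]), np.float64(3.4)]
yoke 1597 [0.3951 0.2436 0.0496] 0.0549 [array([394.4, 239.8]), array([55.5, 90.8]), np.float64(3.2)]
all 2700 [0.3962 0.2434 0.055 ] 0.0854 [array([394.5, 239.9]), array([55.6, 90.9]), np.float64(3.3)]
tab 334 [0.4993 0.2144 0.0851] 0.0864 [array([499.4, 214.2]), array([29.3, 10. ]), np.float64(86.9)]
yoke 1251 [0.4994 0.2184 0.0492] 0.0541 [array([499.4, 214.6]), array([90.3, 54.8]), np.float64(86.9)]
all 1694 [0.4995 0.2192 0.0558] 0.0856 [array([499.4, 214.6]), array([90.3, 54.8]), np.float64(86.9)]
tab 461 [0.6024 0.249  0.0844] 0.0865 [array([603.4, 249.2]), array([30.3, 10.8]), np.float64(81.6)]
yoke 1390 [0.6035 0.2462 0.0497] 0.0551 [array([603.5, 249.4]), array([90.5, 55.3]), np.float64(82.0)]
all 2513 [0.6024 0.2489 0.0556] 0.0855 [array([603.5, 249.4]), array([90.6, 55.7]), np.float64(81.8)]
mat y min 0.20482748075603635 x [0.40549574 0.45253958]
scene [0.606  0.251  0.0848] 54
scene [0.502  0.2167 0.0852] 50
scene [0.3977 0.2407 0.085 ] 48
```

View pics/e.png

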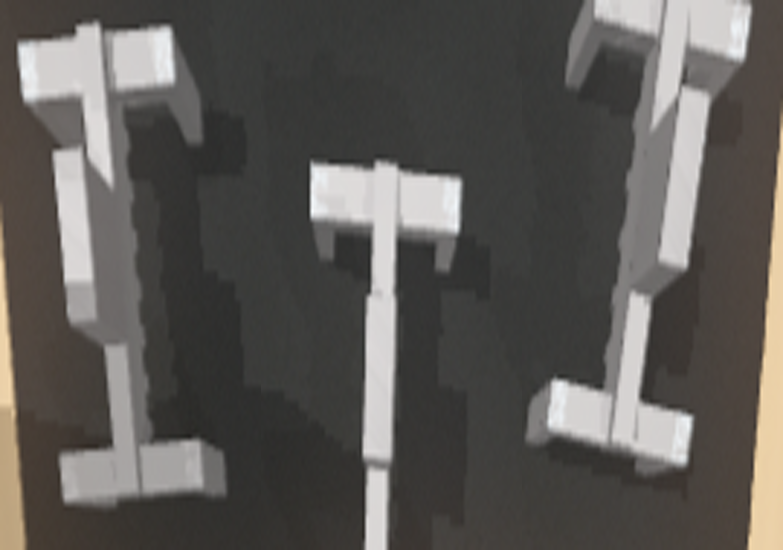

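```bash
python3 -m creep '[{"jaw":-1,"travel":[30,35,-30],"roll":-0.05},{"jaw":-1,"travel":[60,70,-60],"roll":-0.1},{"jaw":-1,"travel":[85,110,-90],"roll":-0.143},{"jaw":-1,"travel":[103,142,-110],"roll":-0.143},{"jaw":-1,"travel":[103,142,-130],"roll":-0.143},{"jaw":-1,"travel":[103,142,-145],"roll":-0.143},{"jaw":-1,"travel":[103,142,-160],"roll":-0.143},{"jaw":-1,"travel":[103,142,-172],"roll":-0.143},{"jaw":-1,"travel":[103,142,-172],"roll":-0.143},{"jaw":-1,"travel":[103,142,-172],"roll":-0.143}]'
```

```text
time_s: 3.4
position: [0.6041, 0.2489, 0.2332]
tool_rot: [[0.144, 0.99, 0.0], [0.99, -0.144, 0.0], [0.0, 0.0, -1.0]]
ft_force: [0.2, 0.5, 0.9]
grip_width: 0.0855
gripper_force: 0.0
```

```bash
python3 -m creep '[{"jaw":0,"travel":[0,0,0],"roll":0},{"jaw":0.4,"travel":[0,0,0],"roll":0},{"jaw":1,"travel":[0,0,0],"roll":0},{"jaw":1,"travel":[0,0,0],"roll":0},{"jaw":1,"travel":[0,0,0],"roll":0},{"jaw":1,"travel":[0,0,0],"roll":0},{"jaw":1,"travel":[0,0,0],"roll":0},{"jaw":1,"travel":[0,0,0],"roll":0}]' 50
```

```text
time_s: 4.2
position: [0.6036, 0.2499, 0.2329]
tool_rot: [[0.142, 0.99, 0.0], [0.99, -0.142, 0.0], [0.0, 0.0, -1.0]]
ft_force: [-2.2, 0.5, 2.8]
grip_width: 0.009
gripper_force: 50.2
```

```bash
python3 -m creep '[{"jaw":1,"travel":[0,0,10],"roll":0},{"jaw":1,"travel":[0,0,35],"roll":0},{"jaw":1,"travel":[0,0,70],"roll":0},{"jaw":1,"travel":[-5,-20,105],"roll":0},{"jaw":1,"travel":[-10,-60,125],"roll":0.05},{"jaw":1,"travel":[-15,-105,130],"roll":0.1},{"jaw":1,"travel":[-20,-150,130],"roll":0.15},{"jaw":1,"travel":[-30,-195,130],"roll":0.2},{"jaw":1,"travel":[-40,-240,130],"roll":0.25},{"jaw":1,"travel":[-50,-285,130],"roll":0.272},{"jaw":1,"travel":[-55,-330,130],"roll":0.272},{"jaw":1,"travel":[-60,-370,130],"roll":0.272}]'
python3 -m creep '[{"jaw":1,"travel":[0,-25,-15],"roll":0},{"jaw":1,"travel":[0,-40,-30],"roll":0},{"jaw":1,"travel":[0,-40,-36],"roll":0},{"jaw":1,"travel":[0,-40,-36],"roll":0},{"jaw":1,"travel":[0,-40,-36],"roll":0}]'
python3 - <<'E'
from h import *
a=shot('wrist');b=shot('scene');np.savez('w3.npz',im=a[0],d=a[1],p=a[2])
t=np.hstack([cv2.resize(a[0],(400,300)),cv2.resize(b[0][140:290,110:310],(400,300),interpolation=2)])
cv2.imwrite('pics/f.png',cv2.cvtColor(t,cv2.COLOR_RGB2BGR))
E
```

```text
time_s: 5.4
position: [0.5429, -0.1222, 0.3633]
tool_rot: [[-0.128, 0.992, 0.0], [0.992, 0.128, -0.0], [-0.0, 0.0, -1.0]]
ft_force: [0.7, 0.1, -1.8]
grip_width: 0.0092
gripper_force: 49.7
time_s: 5.9
position: [0.5437, -0.1593, 0.3274]
tool_rot: [[-0.13, 0.992, 0.001], [0.992, 0.13, -0.0], [-0.0, 0.001, -1.0]]
ft_force: [0.4, -0.6, -1.9]
grip_width: 0.0096
gripper_force: 49.6
```

View pics/f.png

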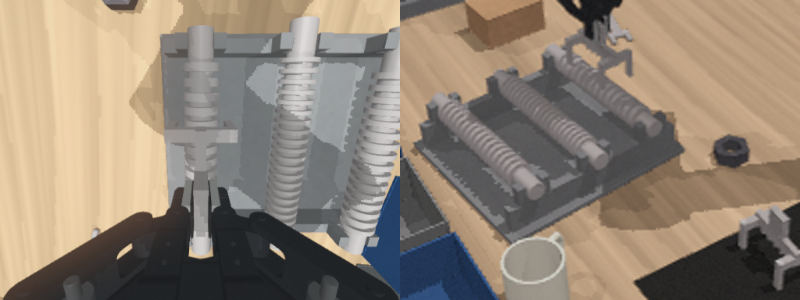

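The leaf is held in line over the front spindle: the yoke bar at wrist px (200,133) is centred on spindle column ~200. I'll descend gently.

```bash
python3 -m creep '[{"jaw":1,"travel":[0,0,-8],"roll":0},{"jaw":1,"travel":[0,0,-14],"roll":0},{"jaw":1,"travel":[0,0,-20],"roll":0},{"jaw":1,"travel":[0,0,-26],"roll":0},{"jaw":1,"travel":[0,0,-32],"roll":0},{"jaw":1,"travel":[0,0,-35],"roll":0},{"jaw":1,"travel":[0,0,-36.5],"roll":0},{"jaw":1,"travel":[0,0,-36.5],"roll":0}]'
```

```text
time_s: 6.8
position: [0.5436, -0.1602, 0.2901]
tool_rot: [[-0.129, 0.992, -0.0], [0.992, 0.129, 0.0], [0.0, -0.0, -1.0]]
ft_force: [0.6, -0.2, -2.3]
grip_width: 0.0089
gripper_force: 49.7
```

```bash
python3 -m creep '[{"jaw":1,"travel":[0,0,-0.5],"roll":0},{"jaw":1,"travel":[0,0,-1],"roll":0},{"jaw":1,"travel":[0,0,-1],"roll":0}]'; python3 -m creep '[{"jaw":1,"travel":[0,0,-0.5],"roll":0},{"jaw":1,"travel":[0,0,-1],"roll":0},{"jaw":1,"travel":[0,0,-1],"roll":0}]'
```

```text
time_s: 7.1
position: [0.5436, -0.1601, 0.2893]
tool_rot: [[-0.129, 0.992, 0.0], [0.992, 0.129, -0.0], [-0.0, 0.0, -1.0]]
ft_force: [0.3, -0.5, -1.1]
grip_width: 0.0088
gripper_force: 49.7
time_s: 7.4
position: [0.5436, -0.1602, 0.2882]
tool_rot: [[-0.129, 0.992, -0.0], [0.992, 0.129, 0.0], [0.0, -0.0, -1.0]]
ft_force: [0.4, -0.1, -1.7]
grip_width: 0.009
gripper_force: 49.7
```

```bash
for i in 1 2; do python3 -m creep '[{"jaw":1,"travel":[0,0,-0.5],"roll":0},{"jaw":1,"travel":[0,0,-0.5],"roll":0}]' | grep -E "pos|ft"; done
```

```text
position: [0.5436, -0.1601, 0.2879]
ft_force: [0.0, -0.0, -0.5]
position: [0.5436, -0.1601, 0.2878]
ft_force: [-2.0, 0.4, 4.3]
```

Contact is at TCP z 0.288, as expected for teeth resting on crests. Now I'll slide along the thread, 1 mm at a time.

```bash
g(){ grep -E "pos|ft"|tr '\n' ' ';echo; }
python3 -m creep '[{"jaw":1,"travel":[-0.13,1,-0.4],"roll":0},{"jaw":1,"travel":[-0.13,1,-0.4],"roll":0}]' |g
python3 -m creep '[{"jaw":1,"travel":[-0.13,1,0],"roll":0},{"jaw":1,"travel":[-0.13,1,0],"roll":0}]' |g
python3 -m creep '[{"jaw":1,"travel":[-0.13,1,0],"roll":0},{"jaw":1,"travel":[-0.13,1,0],"roll":0}]' |g
python3 -m creep '[{"jaw":1,"travel":[-0.13,1,0],"roll":0},{"jaw":1,"travel":[-0.13,1,0],"roll":0}]' |g
```

```text
position: [0.5435, -0.1596, 0.2878] ft_force: [-2.7, -2.4, 6.3] 
position: [0.5435, -0.1587, 0.2878] ft_force: [-0.4, -3.6, 5.5] 
position: [0.5435, -0.1577, 0.2878] ft_force: [0.0, -3.2, 5.6] 
position: [0.5434, -0.1566, 0.2877] ft_force: [0.9, -2.8, 5.7]
```

```bash
g(){ grep -E "pos|ft"|tr '\n' ' ';echo; }
python3 -m creep '[{"jaw":1,"travel":[-0.13,1,0],"roll":0},{"jaw":1,"travel":[-0.13,1,0],"roll":0}]' |g
python3 -m creep '[{"jaw":1,"travel":[-0.13,1,0],"roll":0},{"jaw":1,"travel":[-0.13,1,0],"roll":0}]' |g
python3 -m creep '[{"jaw":1,"travel":[-0.13,1,0],"roll":0},{"jaw":1,"travel":[-0.13,1,0],"roll":0}]' |g
python3 -m creep '[{"jaw":1,"travel":[-0.13,1,0],"roll":0},{"jaw":1,"travel":[-0.13,1,0],"roll":0}]' |g
python3 -m creep '[{"jaw":1,"travel":[-0.13,1,0],"roll":0},{"jaw":1,"travel":[-0.13,1,0],"roll":0}]' |g
python3 -m creep '[{"jaw":1,"travel":[-0.13,1,0],"roll":0},{"jaw":1,"travel":[-0.13,1,0],"roll":0}]' |g
```

```text
position: [0.5433, -0.1555, 0.2876] ft_force: [0.4, -1.9, 5.9] 
position: [0.5431, -0.1545, 0.2876] ft_force: [1.5, -1.3, 5.2] 
position: [0.543, -0.1535, 0.2876] ft_force: [-0.8, -3.7, 6.0] 
position: [0.5429, -0.1526, 0.2877] ft_force: [0.9, -3.0, 5.6] 
position: [0.5427, -0.1516, 0.2877] ft_force: [0.3, -4.4, 6.4] 
position: [0.5426, -0.1506, 0.2877] ft_force: [1.1, -4.5, 6.2]
```

```bash
g(){ grep -E "pos|ft"|tr '\n' ' ';echo; }
python3 -m creep '[{"jaw":1,"travel":[-0.13,1,0],"roll":0},{"jaw":1,"travel":[-0.13,1,0],"roll":0}]' |g
python3 -m creep '[{"jaw":1,"travel":[-0.13,1,0],"roll":0},{"jaw":1,"travel":[-0.13,1,0],"roll":0}]' |g
python3 -m creep '[{"jaw":1,"travel":[-0.13,1,0],"roll":0},{"jaw":1,"travel":[-0.13,1,0],"roll":0}]' |g
python3 -m creep '[{"jaw":1,"travel":[-0.13,1,0],"roll":0},{"jaw":1,"travel":[-0.13,1,0],"roll":0}]' |g
python3 -m creep '[{"jaw":1,"travel":[-0.13,1,0],"roll":0},{"jaw":1,"travel":[-0.13,1,0],"roll":0}]' |g
python3 -m creep '[{"jaw":1,"travel":[-0.13,1,0],"roll":0},{"jaw":1,"travel":[-0.13,1,0],"roll":0}]' |g
```

```text
position: [0.5425, -0.1496, 0.2877] ft_force: [0.9, -4.1, 6.2] 
position: [0.5424, -0.1486, 0.2878] ft_force: [1.6, -4.1, 7.1] 
position: [0.5423, -0.1476, 0.2878] ft_force: [0.6, -3.6, 7.1] 
position: [0.5421, -0.1466, 0.2878] ft_force: [1.0, -3.6, 7.2] 
position: [0.542, -0.1456, 0.2878] ft_force: [0.5, -4.0, 7.1] 
position: [0.5419, -0.1446, 0.2878] ft_force: [0.4, -2.8, 6.5]
```

I slid 16 mm, more than a full pitch, without any drop, so this leaf doesn't fit. It goes back to its place on the mat.

```bash
python3 -m creep '[{"jaw":1,"travel":[0,0,10],"roll":0},{"jaw":1,"travel":[0,0,40],"roll":0},{"jaw":1,"travel":[2,20,76],"roll":0},{"jaw":1,"travel":[8,65,76],"roll":-0.03},{"jaw":1,"travel":[15,110,76],"roll":-0.07},{"jaw":1,"travel":[22,155,76],"roll":-0.11},{"jaw":1,"travel":[30,200,76],"roll":-0.15},{"jaw":1,"travel":[38,245,76],"roll":-0.19},{"jaw":1,"travel":[46,290,76],"roll":-0.23},{"jaw":1,"travel":[54,335,76],"roll":-0.26},{"jaw":1,"travel":[60,370,76],"roll":-0.272},{"jaw":1,"travel":[62,394,70],"roll":-0.272}]'
python3 -m creep '[{"jaw":1,"travel":[0,0,-40],"roll":0},{"jaw":1,"travel":[0,0,-80],"roll":0},{"jaw":1,"travel":[0,0,-110],"roll":0},{"jaw":1,"travel":[0,0,-118],"roll":0},{"jaw":1,"travel":[0,0,-121],"roll":0},{"jaw":1,"travel":[0,0,-122.5],"roll":0},{"jaw":1,"travel":[0,0,-122.5],"roll":0},{"jaw":1,"travel":[0,0,-122.5],"roll":0}]'
```

```text
time_s: 12.2
position: [0.6032, 0.2526, 0.357]
tool_rot: [[0.141, 0.99, -0.0], [0.99, -0.141, 0.001], [0.001, -0.0, -1.0]]
ft_force: [0.7, -0.3, -2.1]
grip_width: 0.009
gripper_force: 49.7
time_s: 13.0
position: [0.6037, 0.2499, 0.2357]
tool_rot: [[0.143, 0.99, 0.002], [0.99, -0.143, 0.001], [0.001, 0.002, -1.0]]
ft_force: [0.7, -0.3, -0.4]
grip_width: 0.0093
gripper_force: 49.6
```

```bash
python3 -m creep '[{"jaw":1,"travel":[0,0,-0.5],"roll":0},{"jaw":1,"travel":[0,0,-1],"roll":0},{"jaw":1,"travel":[0,0,-1],"roll":0}]'|grep -E "pos|ft"
python3 -m creep '[{"jaw":1,"travel":[0,0,-0.7],"roll":0},{"jaw":1,"travel":[0,0,-1.5],"roll":0},{"jaw":1,"travel":[0,0,-1.5],"roll":0}]'|grep -E "pos|ft"
```

```text
position: [0.6035, 0.2498, 0.2334]
ft_force: [0.4, 0.3, -2.2]
position: [0.6035, 0.2499, 0.2329]
ft_force: [-2.2, -1.3, 5.9]
```

```bash
python3 -m creep '[{"jaw":0,"travel":[0,0,1],"roll":0},{"jaw":-1,"travel":[0,0,1],"roll":0},{"jaw":-1,"travel":[0,0,1],"roll":0},{"jaw":-1,"travel":[0,0,1],"roll":0},{"jaw":-1,"travel":[0,0,1],"roll":0},{"jaw":-1,"travel":[0,0,1],"roll":0},{"jaw":-1,"travel":[0,0,15],"roll":0},{"jaw":-1,"travel":[0,0,50],"roll":0},{"jaw":-1,"travel":[0,0,80],"roll":0},{"jaw":-1,"travel":[-40,-15,80],"roll":0.05},{"jaw":-1,"travel":[-80,-30,80],"roll":0.089},{"jaw":-1,"travel":[-104,-35.5,80],"roll":0.089}]'
python3 - <<'E'
from h import *
a=shot('top');C=cloud(a[1],a[2]);w=shot('wrist')
for n,(im,d,p) in(('top',a),('wrist',w)):
    C=cloud(d,p)
    for x,y in((.6035,.249),(.4993,.2145),(.3945,.2397)):
        m=(abs(C[...,0]-x)<.045)&(abs(C[...,1]-y)<.06)&(d>0)&(C[...,2]>.03)&(C[...,2]<.1)
        q=C[m]; 
        if len(q)>20: print(n,len(q),np.percentile(q[:,2],97).round(4),[np.round(t,1) for t in cv2.minAreaRect((q[:,:2]*1000).astype(np.float32))])
E
```

```text
time_s: 14.8
position: [0.4971, 0.2136, 0.3131]
tool_rot: [[0.053, 0.999, 0.0], [0.999, -0.053, -0.0], [0.0, 0.0, -1.0]]
ft_force: [1.4, -0.4, -0.7]
grip_width: 0.0855
gripper_force: 0.0
top 52 0.056 [array([496.2, 176.1]), array([11.8, 54.5]), np.float64(86.9)]
wrist 4384 0.0856 [array([603.6, 248.9]), array([90.3, 55.9]), np.float64(81.8)]
wrist 2527 0.0856 [array([499.4, 214.1]), array([90.7, 55. ]), np.float64(87.0)]
wrist 4050 0.0855 [array([394.4, 239.2]), array([56. , 90.2]), np.float64(3.2)]
```

The first leaf is standing back in place, with its tab top at 86 mm. Now I'll grasp the middle one.

```bash
python3 -m creep '[{"jaw":-1,"travel":[0,0,-30],"roll":0},{"jaw":-1,"travel":[0,0,-55],"roll":0},{"jaw":-1,"travel":[0,0,-72],"roll":0},{"jaw":-1,"travel":[0,0,-79],"roll":0},{"jaw":-1,"travel":[0,0,-79],"roll":0},{"jaw":-1,"travel":[0,0,-79],"roll":0}]'|grep -E "pos|ft"
python3 -m creep '[{"jaw":0,"travel":[0,0,0],"roll":0},{"jaw":0.4,"travel":[0,0,0],"roll":0},{"jaw":1,"travel":[0,0,0],"roll":0},{"jaw":1,"travel":[0,0,0],"roll":0},{"jaw":1,"travel":[0,0,0],"roll":0},{"jaw":1,"travel":[0,0,0],"roll":0},{"jaw":1,"travel":[0,0,0],"roll":0},{"jaw":1,"travel":[0,0,0],"roll":0}]' 50
```

```text
position: [0.5001, 0.2145, 0.2338]
ft_force: [0.6, 0.1, 0.7]
time_s: 16.3
position: [0.4995, 0.2144, 0.2329]
tool_rot: [[0.054, 0.999, 0.0], [0.999, -0.054, -0.0], [-0.0, 0.0, -1.0]]
ft_force: [-0.4, -0.3, 3.0]
grip_width: 0.0092
gripper_force: 50.6
```

```bash
python3 -m creep '[{"jaw":1,"travel":[0,0,10],"roll":0},{"jaw":1,"travel":[0,0,40],"roll":0},{"jaw":1,"travel":[0,0,80],"roll":0},{"jaw":1,"travel":[2,-20,115],"roll":0},{"jaw":1,"travel":[6,-60,130],"roll":0.04},{"jaw":1,"travel":[12,-105,130],"roll":0.08},{"jaw":1,"travel":[18,-150,130],"roll":0.12},{"jaw":1,"travel":[24,-195,130],"roll":0.16},{"jaw":1,"travel":[30,-240,130],"roll":0.183},{"jaw":1,"travel":[36,-285,130],"roll":0.183},{"jaw":1,"travel":[42,-330,120],"roll":0.183},{"jaw":1,"travel":[44,-374.5,100],"roll":0.183}]'|grep -E "pos|ft"
python3 -m creep '[{"jaw":1,"travel":[0,0,-6],"roll":0},{"jaw":1,"travel":[0,0,-6],"roll":0},{"jaw":1,"travel":[0,0,-6],"roll":0}]'
```

```text
position: [0.5436, -0.1621, 0.3342]
ft_force: [1.0, 0.8, -1.8]
time_s: 17.8
position: [0.5435, -0.1592, 0.3275]
tool_rot: [[-0.129, 0.992, 0.0], [0.992, 0.129, 0.0], [0.0, 0.0, -1.0]]
ft_force: [0.1, -0.3, -1.0]
grip_width: 0.0091
gripper_force: 50.3
```

```bash
g(){ grep -E "pos|ft"|tr '\n' ' ';echo; }
python3 -m creep '[{"jaw":1,"travel":[0,0,-8],"roll":0},{"jaw":1,"travel":[0,0,-14],"roll":0},{"jaw":1,"travel":[0,0,-20],"roll":0},{"jaw":1,"travel":[0,0,-26],"roll":0},{"jaw":1,"travel":[0,0,-32],"roll":0},{"jaw":1,"travel":[0,0,-35],"roll":0},{"jaw":1,"travel":[0,0,-37],"roll":0},{"jaw":1,"travel":[0,0,-38],"roll":0},{"jaw":1,"travel":[0,0,-38],"roll":0}]'|g
python3 -m creep '[{"jaw":1,"travel":[0,0,-0.5],"roll":0},{"jaw":1,"travel":[0,0,-1],"roll":0},{"jaw":1,"travel":[0,0,-1],"roll":0}]' |g
python3 -m creep '[{"jaw":1,"travel":[0,0,-0.6],"roll":0},{"jaw":1,"travel":[0,0,-0.6],"roll":0}]' |g
python3 -m creep '[{"jaw":1,"travel":[0,0,-0.4],"roll":0},{"jaw":1,"travel":[0,0,-0.4],"roll":0}]' |g
```

```text
position: [0.5435, -0.1602, 0.2888] ft_force: [0.2, -1.4, -0.7] 
position: [0.5435, -0.1602, 0.288] ft_force: [-0.2, -0.8, -0.0] 
position: [0.5435, -0.1601, 0.2879] ft_force: [-1.4, 1.4, 5.4] 
position: [0.5435, -0.1601, 0.2878] ft_force: [-2.6, -0.6, 8.3]
```

```bash
g(){ grep -E "pos|ft"|tr '\n' ' ';echo; }
python3 -m creep '[{"jaw":1,"travel":[-0.13,1,0],"roll":0},{"jaw":1,"travel":[-0.13,1,0],"roll":0}]' |g
python3 -m creep '[{"jaw":1,"travel":[-0.13,1,0],"roll":0},{"jaw":1,"travel":[-0.13,1,0],"roll":0}]' |g
python3 -m creep '[{"jaw":1,"travel":[-0.13,1,0],"roll":0},{"jaw":1,"travel":[-0.13,1,0],"roll":0}]' |g
python3 -m creep '[{"jaw":1,"travel":[-0.13,1,0],"roll":0},{"jaw":1,"travel":[-0.13,1,0],"roll":0}]' |g
python3 -m creep '[{"jaw":1,"travel":[-0.13,1,0],"roll":0},{"jaw":1,"travel":[-0.13,1,0],"roll":0}]' |g
python3 -m creep '[{"jaw":1,"travel":[-0.13,1,0],"roll":0},{"jaw":1,"travel":[-0.13,1,0],"roll":0}]' |g
```

```text
position: [0.5435, -0.1595, 0.2878] ft_force: [-0.4, -1.8, 5.9] 
position: [0.5432, -0.1581, 0.2868] ft_force: [-0.1, -0.5, -1.0] 
position: [0.5431, -0.1571, 0.2865] ft_force: [0.0, -0.9, -1.6] 
position: [0.543, -0.1566, 0.2867] ft_force: [-0.4, -4.8, -3.1] 
position: [0.5429, -0.1561, 0.2868] ft_force: [-1.0, -8.3, -3.8] 
position: [0.5428, -0.1553, 0.2869] ft_force: [0.2, -9.2, -3.3]
```

It dropped in at y≈-0.158 and then met a groove flank, so this leaf fits. I'll back off to the middle of the window and lower it home.

```bash
g(){ grep -E "pos|ft"|tr '\n' ' ';echo; }
python3 -m creep '[{"jaw":1,"travel":[0.2,-1.5,0],"roll":0},{"jaw":1,"travel":[0.4,-3.2,0],"roll":0},{"jaw":1,"travel":[0.4,-3.2,0],"roll":0}]' |g
python3 -m creep '[{"jaw":1,"travel":[0,0,-1],"roll":0},{"jaw":1,"travel":[0,0,-1],"roll":0}]' |g
python3 -m creep '[{"jaw":1,"travel":[0,0,-1],"roll":0},{"jaw":1,"travel":[0,0,-1],"roll":0}]' |g
```

```text
position: [0.5431, -0.1573, 0.2867] ft_force: [-0.3, -0.6, -1.8] 
position: [0.5431, -0.1571, 0.2856] ft_force: [-0.4, 0.4, -1.2] 
position: [0.5431, -0.1572, 0.2847] ft_force: [-0.8, 0.3, -1.3]
```

```bash
g(){ grep -E "pos|ft|force"|tr '\n' ' ';echo; }
python3 -m creep '[{"jaw":1,"travel":[0,0,-1],"roll":0},{"jaw":1,"travel":[0,0,-1],"roll":0}]' |g
python3 -m creep '[{"jaw":1,"travel":[0,0,-0.7],"roll":0},{"jaw":1,"travel":[0,0,-0.7],"roll":0}]' |g
python3 -m creep '[{"jaw":1,"travel":[0,0,-0.5],"roll":0},{"jaw":1,"travel":[0,0,-0.5],"roll":0},{"jaw":1,"travel":[0,0,-0.5],"roll":0}]' |g
```

```text
position: [0.5431, -0.1573, 0.2837] ft_force: [-0.5, 0.2, -0.3] gripper_force: 50.3 
position: [0.5431, -0.1574, 0.2833] ft_force: [-0.2, -0.6, 1.1] gripper_force: 50.6 
position: [0.5432, -0.1574, 0.2831] ft_force: [-1.7, -0.8, 5.5] gripper_force: 51.2
```

It bottoms out 4.8 mm below crest contact, so it is fully home. I'll release and retreat.

```bash
python3 -m creep '[{"jaw":0.5,"travel":[0,0,0.7],"roll":0},{"jaw":-0.2,"travel":[0,0,0.7],"roll":0},{"jaw":-1,"travel":[0,0,0.7],"roll":0},{"jaw":-1,"travel":[0,0,0.7],"roll":0},{"jaw":-1,"travel":[0,0,0.7],"roll":0},{"jaw":-1,"travel":[0,0,0.7],"roll":0},{"jaw":-1,"travel":[0,0,15],"roll":0},{"jaw":-1,"travel":[0,0,45],"roll":0},{"jaw":-1,"travel":[0,0,80],"roll":0},{"jaw":-1,"travel":[0,-40,110],"roll":0},{"jaw":-1,"travel":[0,-80,110],"roll":0},{"jaw":-1,"travel":[0,-80,110],"roll":0}]'
python3 - <<'E'
from h import *
w=shot('wrist');b=shot('scene');t=shot('top')
o=np.hstack([cv2.resize(w[0],(400,300)),cv2.resize(b[0][140:290,110:360],(400,300),interpolation=2)])
cv2.imwrite('pics/g.png',cv2.cvtColor(o,cv2.COLOR_RGB2BGR))
for n,(im,d,p) in(('w',w),('s',b),('t',t)):
    C=cloud(d,p)
    for x,y in((.6035,.249),(.3945,.2397),(.5431,-.1573)):
        e=C[(np.hypot(C[...,0]-x,C[...,1]-y)<.025)&(d>0)&(C[...,2]>.05)&(C[...,2]<.16)]
        if len(e)>20:
            h=e[e[:,2]>np.percentile(e[:,2],95)-.008]
            print(n,x,np.percentile(e[:,2],98).round(4),h.mean(0).round(4))
E
```

```text
time_s: 23.2
position: [0.5428, -0.2411, 0.393]
tool_rot: [[-0.125, 0.992, 0.001], [0.992, 0.125, -0.002], [-0.002, 0.001, -1.0]]
ft_force: [-0.4, 0.9, -0.9]
grip_width: 0.0853
gripper_force: 0.0
w 0.5431 0.1363 [ 0.5426 -0.158   0.1352]
s 0.6035 0.0876 [0.6063 0.2511 0.0845]
s 0.3945 0.0879 [0.3981 0.2403 0.0845]
s 0.5431 0.1368 [ 0.5456 -0.1546  0.1338]
t 0.6035 0.0919 [0.6037 0.2503 0.0875]
t 0.3945 0.0926 [0.3927 0.2402 0.0858]
t 0.5431 0.1359 [ 0.5398 -0.1452  0.1344]
```

View pics/g.png

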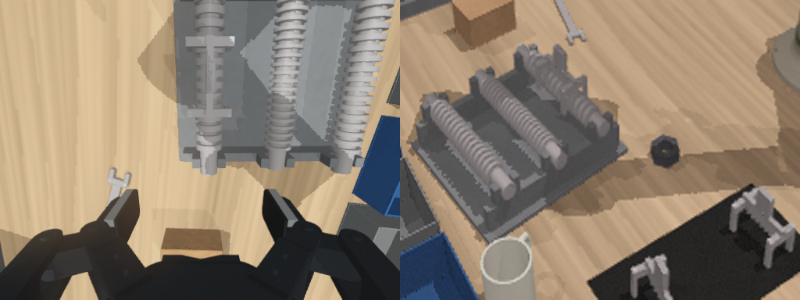

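The leaf sits level on the front spindle (wrist px ~(209,75)), with its tab top at 136 mm, which is the home height. The other two stand on the mat with tab tops at ~86 mm. I'll hand in.

```bash
python3 -c "
from rig import *
print(close_job())"
```

```text
the job is handed in; nothing more can be done
None
```

The middle leaf on the mat fits the front spindle and is released fully home on it; the leaf farthest from the robot did not fit and is back upright on the mat, the nearest was not needed, and the job is handed in at about 23 s of the 72 s allowed.

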